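# Lock a fresh suction filter into the dental unit

## Task

Take the green-capped suction filter out of the steel tray, push it into the round bayonet socket on the dental unit and turn it a quarter turn clockwise until it springs up into its locking notches, then let go. The slots sit at an unknown angle, so feel for them with light pressure: the socket's collar is sprung and must never be driven down close to its bottom stop. Leave the jar, the mirror and the cup where they are.

Things in the scene. Friction and masses are not known exactly. Their poses are not given: they have to be found in the camera images.
- filter: (All sizes in mm.) Loose suction filter, about 140 g (varies by 30 %), standing on its stem in the tray. Origin: centre of the stem's flat bottom, z up. White round stem, radius 17, 34 long, foot chamfered 3 to 4. Green cap, radius 27, from 34 to 44 above the origin; wing grip on top. Half-turn symmetric about z.
- wing (a point): Point on the filter's axis 66 above its origin, in the green wing grip: 46 long along the filter's x, 12 thick along y, from 44 to 76 above the origin. Pinch it across its thickness (along y).
- lug (a point): End of one of the filter's two orange lugs, at its +x; the other is opposite at -x, in line with the wing. Each is 9 wide, reaches out to radius 23 and lies 20 to 25 above the filter's origin. Either lug fits either slot.
- tray: Fixed steel tray, 170 (x) by 240 (y), walls 15 high and 4 thick, floor 4 thick. Origin: centre of its underside.
- console: Fixed white head of the dental unit, 220 (x) by 200 (y) by 40 high, with blue keys (not used). Origin: centre of its underside. The metal collar of the bayonet socket, outer diameter 62, stands upright on its middle.
- mouth (a point): Centre of the socket's opening at the collar's top face at rest, 100 above the table; axes as the console's. Top lip 6 thick, bore radius 18.5, two opposite entry slots in the blue lip, 11 wide (lugs pass within about 3 degrees). The slots' direction is NOT given: fixed, anywhere within 30 degrees (0.52 rad) either side of the console's x axis; find it by sight or feel.
- seat (a point): On the socket's axis, 28 below the mouth: the filter's origin when locked and released. Relative to the mouth (collar at rest) that origin is at -20 with the lugs resting on the lip, -31 when they just clear its underside, -34 when the cap meets the collar.
- seal (a point): On the socket's axis, 23 below the mouth: top of a sprung rubber seal, which meets the stem's bottom here and pushes it up with about 3 N plus 0.7 N per mm. So the filter must be held down while it is turned, and let rise at the end.
- turn (a point): On the socket's axis, 10 below the mouth, where the lugs turn beneath the lip: only clockwise seen from above, 90 degrees from the slots' centre to the notches' centre; a stop ends the turn a few degrees further. Each notch, 3 deep in the lip's underside and 12 wide, takes a lug when the filter rises.
- collar (a joint): How far the collar is pressed straight down (m), 0 at rest, 0.010 at its bottom stop. It starts to give at about 4.5 N of downward push and then yields 1 mm per 2.2 N (0.0085 at about 23 N).
- jar: Loose small amber glass jar with a blue cap, radius 18, 38 high, in the tray; origin at the centre of its underside. Leave alone.
- mirror: Loose steel dental mirror lying in the tray, about 125 long along its x axis, 8 thick; origin on its underside near mid-length. Leave alone.
- cup: Loose blue cup on the table between tray and console, rim radius 33, 80 high; origin at the centre of its underside. Leave alone.

How it is judged (in metres and radians):
On the way, in this order (a step that is already met when the one before it is completed fails the run):
1. the filter is lifted clear of the tray (z of filter in the frame of tray above 0.03 m), for 0.1 s.
2. the filter is pushed into the socket until its lugs are below the lip (z of filter in the frame of mouth below -0.0305 m and horizontal distance between filter and mouth below 0.003 m), for 0.1 s.
At the end, for the whole second after the job is handed in: Filter released, at rest and locked: origin 26 to 29.6 mm below the mouth (28 nominal), within 4 mm of the socket's axis, upright within 0.1 rad, its x axis over 0.85 rad from the console's x; the collar within 1.5 mm of its rest (z of filter in the frame of mouth between -0.0296 and -0.026 m and horizontal distance between filter and mouth below 0.004 m and angle between filter's own z axis and vertical below 0.1 rad and angle between the x axis of filter and the x axis of console, either way round above 0.85 rad and linear speed of filter below 0.02 m/s and value of joint collar below 0.0015 m); the robot touches nothing.
It fails at once if the sprung collar is driven down more than 8.5 mm (about 23 N) (value of joint collar above 0.0085 m).
It fails at once if the jar, the mirror or the cup is moved more than 25 mm (distance of any of jar, mirror, cup from where it was at the start of the episode above 0.025 m).
It fails at once if the jar or the cup is tipped over (angle between any of jar, cup's own z axis and vertical above 0.5 rad).
It also fails if it takes over 72 s, if anything falls off the work surface, if the arm or the gripper's body presses on something with over 40 N, if the wrist force passes 120 N, or if a joint passes its speed limit or range.

## Robot

A 7-joint arm with a two-finger parallel gripper is mounted at the origin on the work surface. World frame = base frame: x ahead of the robot, y to its left, z up, the work surface at z = 0. Lengths are in mm, angles in rad, forces in N, time in s.
With the tool pointing down it reaches from about 425 to 950 mm from the base axis. Payload 16.7 kg.
Tool frame: the origin (TCP) lies midway between the tips of the shut fingers; the grasp point (between the pads) lies 19 mm behind it; z points along the fingers, y is the direction in which the jaws open and shut (so a half turn about z gives the same grasp; the last joint's range is limited). The gripper opens to 94 mm and grips with 3 to 60 N. Pads are 16 mm wide; open, the fingers measure 119 mm over their backs; the gripper's body (75 mm by 177 mm) begins 78 mm behind the grasp point.
Start: joints at [1.115, 0.426, 0.074, 1.606, -0.034, 1.111, -0.067], TCP at [203.182, -643.653, 179.267] pointing down, gripper open.
Joint ranges: [-2.85, 2.85], [-0.5, 2.14], [-1.23, 1.37], [0.21, 2.46], [-1.02, 4.16], [0.16, 2.05], [-2.73, 2.73]. Speed limits (rad/s): [1.89, 1.89, 2.39, 2.39, 3.01, 3.01, 3.01].

## Interface

Orientations are given as a unit quaternion [x, y, z, w].
In Python, from station import arm, viewer, job, models gives the robot as it stands.
- The arm moves only by the shell command python3 -m crank 'ROWS' [FORCE]. ROWS is JSON, a list of rows, each a list of 7 numbers: the shift along the tool's x, y, z in m, then the turn, a rotation vector about the tool's x, y, z in rad, then the closure, from -1 (fully open) to 1 (shut). A call has 1 to 12 rows; each row is the pose to reach, as a shift and turn from the pose commanded when the call began, along the tool's axes at that moment; what a row does not reach only later rows make up. A row lasts 1/8 s, in which the tool goes at most 62.5 mm and 10.7 degrees, less where a joint would pass 70% of its speed; a pose out of reach is approached as far as the arm can. A call with a gripper value outside its range is refused whole. The fingers move at their own pace and stop on an object; FORCE is the grip in N (left out, the last holds). Time passes only in rows, so rows that repeat a pose let the fingers close. It gives the time, the measured TCP pose, the force and the opening at its end, in the units of the state.
- arm.get_state(): the state, without advancing time (a new reading comes with each control period).
- viewer.get_image(name): name is "scene" or "top"; returns the picture (384x512x3 uint8, red, green, blue); there is no depth.
- viewer.get_calibration(name): a dict with "fx", "fy", "cx", "cy" (pixels), "rvec" (rotation vector, rad) and "tvec" (3), from world to camera coordinates, as OpenCV has them. Camera axes: x right, y down, z forward; pixel columns grow to the right and rows downward; lengths in mm; the calibration is good to about 2 mm. A picture is of the moment at which its call begins. get_calibration takes no time and is no camera call.
- job.sign_off(): hands the job in, once; it reports no verdict.
Trained networks look in the newest picture that a camera, given by its name, has taken for a name from the list of things; names that differ only in an ending like _2 or _b are one class to them, and where a whole thing is asked for, a point or a joint stands for the part that bears it (a point fixed in the world has none). Each returns a list of dicts, best first, with "p" (0 to 1); they miss things now and then, are a little off and sometimes report something else, mostly with a low value. They report only what shows in the picture. A call takes as long as a camera call.
- models.recognise(camera, query): "position" ([x, y, z] in mm, in the coordinates of the camera as it stood for that picture, good to about 4 mm: the middle of the surface that is visible of it).
- models.regions_of(camera, query): "region" (384x512 bool, what is visible of it).
The state is a dict: "time": time; "q": joint angles; "joint_vel": joint speeds; "tau": joint torques, N m; "ee_pos": TCP position; "ee_rot": TCP orientation; "contact_force": force on the tool from outside, world axes, zero at the start; "wrist_torque": the same for the moment, N m; "gripper_width": finger opening in mm.
Only numpy, scipy, OpenCV 4.12 (cv2) and the standard library are available. Lean on these libraries where they do the work, as an engineer would, in place of code of your own. Each camera call takes 0.05 s, during which the arm holds its last target.

## Working session

There is one attempt and no reset: what is moved stays moved. The work goes in short steps, Python scripts to look and compute and a shell command to move; the robot and the scene stay as the last step left them, time stands still between calls to the robot, and variables do not carry over. Pictures are saved under pics/ and viewed, and the job is handed in when it is done.

```bash
mkdir -p pics; ls; python3 - <<'E'
from station import arm, viewer, job, models
import cv2, json
for n in ("scene","top"):
    im=viewer.get_image(n); cv2.imwrite(f"pics/{n}0.png",im[:,:,::-1])
    print(n,viewer.get_calibration(n))
    for q in ("filter","wing","tray","console","jar","mirror","cup","collar","lug"):
        print(q,[(r['p'],r['position']) for r in models.recognise(n,q)][:2])
print(arm.get_state())
E
```

```text
pics
scene {'fx': 397.1318834450643, 'fy': 397.1318834450643, 'cx': 256.4072996868193, 'cy': 191.97151652015538, 'rvec': array([ 1.13457512,  2.35196847, -0.98642889]), 'tvec': array([ 355.41716876, -230.62397202, 1274.29703072])}
filter [(0.74, [212.6, 132.9, 832.3])]
wing [(0.69, [206.3, 130.8, 832.1])]
tray [(0.78, [237.2, 195.3, 832.1])]
console [(0.91, [-135.8, -14.9, 989.5])]
jar [(0.62, [292.3, 205.6, 771.0])]
mirror [(0.66, [256.5, 197.1, 812.1])]
cup [(0.56, [20.0, 22.3, 927.6])]
collar [(0.77, [-130.6, -83.4, 989.2])]
lug [(0.98, [205.5, 131.1, 826.5]), (0.6, [16.5, 22.1, 932.2])]
top {'fx': 364.11472112988355, 'fy': 364.11472112988355, 'cx': 259.49734195646266, 'cy': 193.43116037722325, 'rvec': array([ 2.112163  , -2.13865469,  0.19740602]), 'tvec': array([ -4.95244486, 572.93125024, 902.90874336])}
filter [(0.83, [-242.3, 48.1, 952.2])]
wing [(0.56, [-236.1, 47.2, 954.1])]
tray [(0.62, [-287.3, 52.6, 997.0]), (0.5, [-241.9, 46.0, 961.1])]
console [(0.55, [185.6, 43.8, 962.7])]
jar [(0.45, [-360.2, 24.4, 963.0])]
mirror [(0.58, [-316.7, 39.7, 992.2]), (0.51, [-235.6, 47.5, 952.3])]
cup [(0.56, [1.0, 35.5, 981.3]), (0.41, [183.7, 47.0, 966.3])]
collar [(0.9, [187.6, 18.7, 902.3])]
lug [(0.67, [-238.9, 47.6, 955.2])]
{'time': 1.0, 'q': array([ 1.115507  ,  0.42612593,  0.07389599,  1.60600848, -0.03408895,
        1.11076244, -0.067136  ]), 'joint_vel': array([ 0.00039892, -0.0005752 , -0.00196806, -0.00133465, -0.00032499,
        0.00038145,  0.00114691]), 'tau': array([-8.74547150e-04, -9.35522819e+01,  3.66328284e+00, -4.54556966e+01,
       -4.89034457e-02,  1.30202921e-02,  8.62917750e-05]), 'ee_pos': array([ 203.17845168, -643.66178095,  179.24561956]), 'ee_rot': array([ 9.88340874e-01,  1.52257398e-01,  5.53219472e-06, -2.46107529e-05]), 'contact_force': array([0.0625688 , 0.40038326, 0.41688688]), 'wrist_torque': array([-0.00285776,  0.00250096, -0.05098828]), 'gripper_width': 94.21970420788196}
```

View images.

```bash
cat > h.py <<'E'
from station import arm, viewer, job, models
import cv2, numpy as np
from scipy.spatial.transform import Rotation as R
def world(cam,p):
    c=viewer.get_calibration(cam); M=R.from_rotvec(c['rvec']).as_matrix(); return M.T@(np.array(p)-c['tvec'])
def ray(cam,uv,z):
    c=viewer.get_calibration(cam); M=R.from_rotvec(c['rvec']).as_matrix()
    d=M.T@np.array([(uv[0]-c['cx'])/c['fx'],(uv[1]-c['cy'])/c['fy'],1]); o=-M.T@c['tvec']
    return o+d*(z-o[2])/d[2]
def proj(cam,P):
    c=viewer.get_calibration(cam); M=R.from_rotvec(c['rvec']).as_matrix(); p=M@np.array(P)+c['tvec']
    return p[:2]/p[2]*c['fx']+[c['cx'],c['cy']]
E
python3 - <<'E'
from h import *
for n,d in dict(scene=dict(filter=[212.6,132.9,832.3],wing=[206.3,130.8,832.1],console=[-135.8,-14.9,989.5],jar=[292.3,205.6,771.0],mirror=[256.5,197.1,812.1],cup=[20,22.3,927.6],collar=[-130.6,-83.4,989.2],lug=[205.5,131.1,826.5]),
 top=dict(filter=[-242.3,48.1,952.2],wing=[-236.1,47.2,954.1],tray=[-287.3,52.6,997],console=[185.6,43.8,962.7],jar=[-360.2,24.4,963],mirror=[-316.7,39.7,992.2],cup=[1,35.5,981.3],collar=[187.6,18.7,902.3])).items():
    for k,p in d.items(): print(n,k,world(n,p).round(1), proj(n,world(n,p)).round())
for n in ("scene","top"):
    im=cv2.imread(f"pics/{n}0.png"); cv2.imwrite(f"pics/{n}0b.png",cv2.resize(im,(800,600),interpolation=cv2.INTER_CUBIC))
im=cv2.imread("pics/top0.png")
for name,q in (("f",[-242,48,952]),("c",[187.6,18.7,902])):
    u=proj("top",world("top",q)).astype(int); cr=im[max(0,u[1]-40):u[1]+40,max(0,u[0]-40):u[0]+40]; print(u)
    cv2.imwrite(f"pics/top0{name}.png",cv2.resize(cr,None,fx=7,fy=7,interpolation=cv2.INTER_CUBIC))
E
```

```text
scene filter [536.6 240.4  46. ] [358. 255.]
scene wing [539.5 234.7  47.6] [355. 254.]
scene console [ 582.8 -166.7   38.7] [202. 186.]
scene jar [561.6 361.7  37.5] [407. 298.]
scene mirror [555.8 311.9  14.6] [382. 288.]
scene cup [541.7  -0.9  56.9] [265. 202.]
scene collar [ 542.6 -192.4   88.1] [204. 158.]
scene lug [543.3 236.6  51.3] [355. 255.]
top filter [527.9 230.8  47.6] [167. 212.]
top wing [529.1 224.6  45.9] [169. 211.]
top tray [532.2 275.7   2.8] [155. 213.]
top console [ 528.7 -197.2   38.1] [330. 210.]
top jar [554.6 348.4  41.3] [123. 203.]
top mirror [544.4 305.    9.8] [143. 208.]
top cup [542.6 -12.7  21.3] [260. 207.]
top collar [ 542.3 -199.3  102.1] [335. 201.]
[166 211]
[335 200]
```

View pics/scene0b.png

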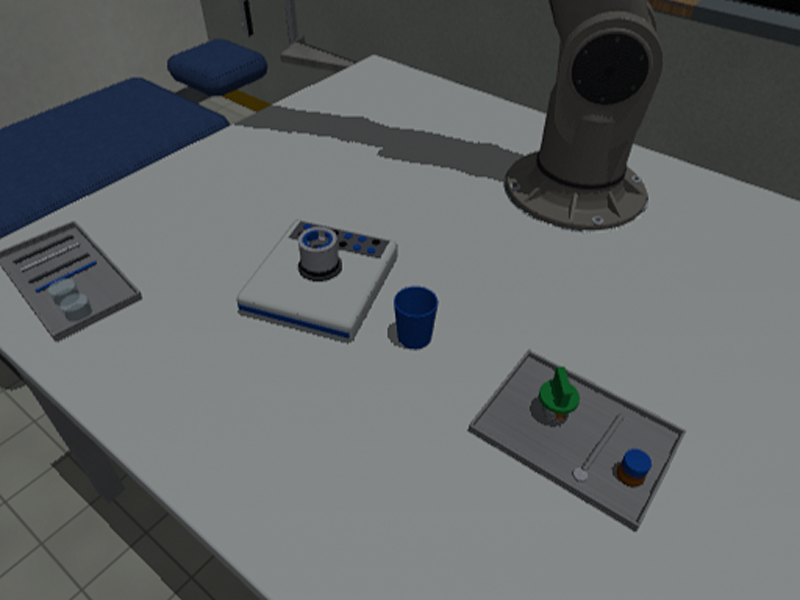

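View pics/top0b.png

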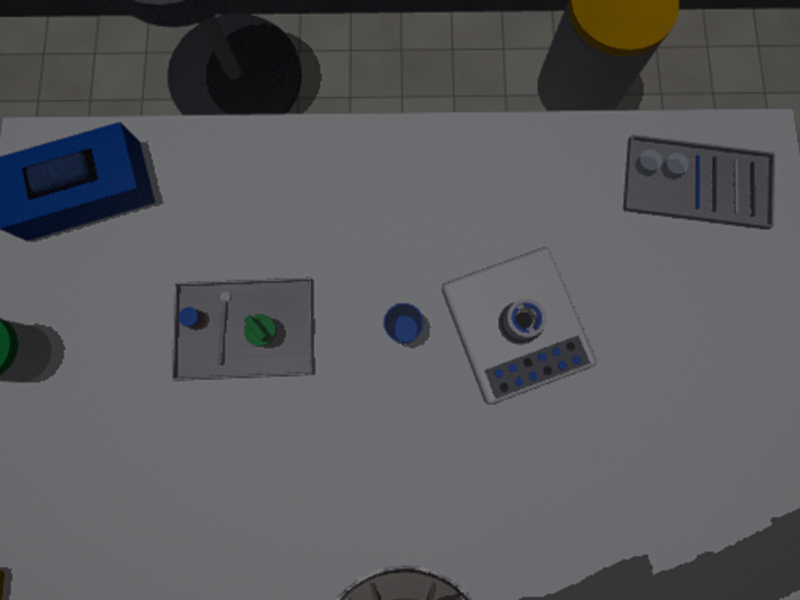

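View pics/top0f.png

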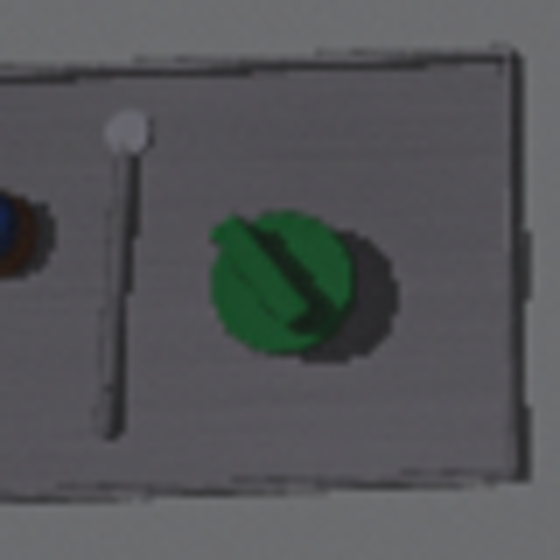

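View pics/top0c.png

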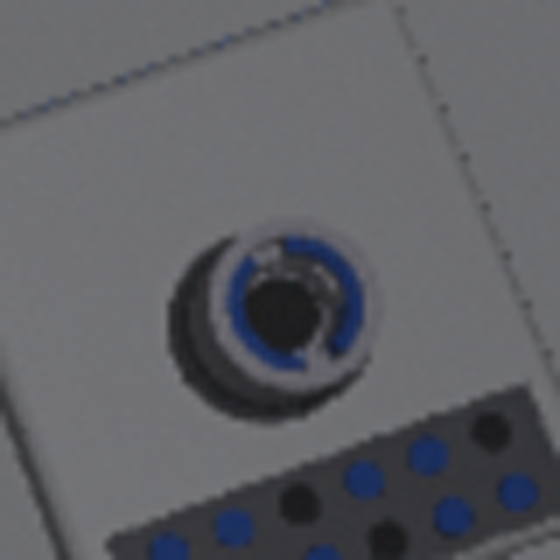

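```bash
cat >> h.py <<'E'
def rect(cam,im,c,z,half,mpp):
    # output: column->+x world right, row up ->+y
    n=int(2*half/mpp); g=(np.arange(n)-n/2+.5)*mpp
    X,Y=np.meshgrid(c[0]+g,c[1]-g)
    k=viewer.get_calibration(cam); M=R.from_rotvec(k['rvec']).as_matrix()
    P=np.stack([X,Y,np.full_like(X,z)],-1)@M.T+k['tvec']
    u=P[...,0]/P[...,2]*k['fx']+k['cx']; v=P[...,1]/P[...,2]*k['fy']+k['cy']
    return cv2.remap(im,u.astype(np.float32),v.astype(np.float32),cv2.INTER_CUBIC)
def grid(o,half):
    n=o.shape[0]; s=n/(2*half)
    for t in np.arange(-half,half+.1,10):
        p=int((t+half)*s); w=60 if t==0 else 25
        cv2.line(o,(p,0),(p,n),(0,w,255) if t==0 else (90,90,90),1); cv2.line(o,(0,p),(n,p),(0,w,255) if t==0 else (90,90,90),1)
    return o
E
python3 - <<'E'
from h import *
rows=[]
for cam in("top","scene"):
    im=cv2.imread(f"pics/{cam}0.png")
    a=rect(cam,im,(542,-197),100,40,0.22); b=rect(cam,im,(532,234),80,40,0.22)
    a=cv2.convertScaleAbs(a,alpha=1.6);b=cv2.convertScaleAbs(b,alpha=1.6)
    rows.append(np.hstack([grid(a,40),grid(b,40)]))
o=np.vstack(rows); print(o.shape); cv2.imwrite("pics/rect.png",cv2.resize(o,(600,600)))
E
```

```text
(726, 726, 3)
```

View pics/rect.png

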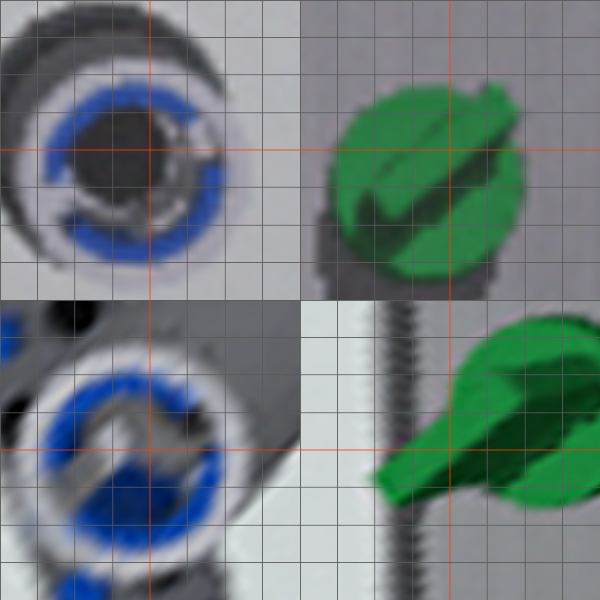

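```bash
python3 - <<'E'
from h import *
from scipy.optimize import minimize
def coll(cam,im,c0,z=100):
    mpp=.2;half=45
    a=rect(cam,im,c0,z,half,mpp).astype(float)
    blue=(a[...,0]-a[...,2]) ; n=a.shape[0]
    g=(np.arange(n)-n/2+.5)*mpp; X,Y=np.meshgrid(c0[0]+g,c0[1]-g)
    m=np.clip((blue-15)/40,0,1)
    # template: annulus 19..~24 blue with 2 gaps 11 wide
    def score(p):
        x,y,t,r1=p; dx=X-x;dy=Y-y;r=np.hypot(dx,dy)
        s=lambda q:1/(1+np.exp(-q/0.6))
        ann=s(r-18.5)*s(r1-r); v=-dx*np.sin(t)+dy*np.cos(t); gap=s(5.5-abs(v))
        T=ann*(1-gap); out=s(r-r1)*s(r1+4-r); 
        gapr=ann*gap
        return -((T*m).sum()-1.0*(gapr*m).sum()-.6*(out*m).sum()-0.3*(T*(1-m)).sum())*mpp**2
    best=min((minimize(score,[c0[0]-4,c0[1]-5,np.radians(t),24],method='Nelder-Mead') for t in(10,25,40,60)),key=lambda r:r.fun)
    return best.x[:2].round(2),np.degrees(best.x[2]).round(2),best.x[3].round(2),best.fun.round(1)
def filt(cam,im,c0):
    # project model silhouette: green cap + wing; IoU with green mask
    a=im.astype(int); g=((a[...,1]-np.maximum(a[...,0],a[...,2]))>18).astype(np.uint8)
    k=viewer.get_calibration(cam)
    u0=proj(cam,[*c0,60]); 
    w=np.zeros_like(g); w[int(u0[1])-45:int(u0[1])+45,int(u0[0])-45:int(u0[0])+45]=1; g=g*w
    S=4; G=cv2.resize(g,None,fx=S,fy=S,interpolation=cv2.INTER_NEAREST)
    M=R.from_rotvec(k['rvec']).as_matrix()
    th=np.linspace(0,2*np.pi,60)
    def sil(p):
        x,y,t=p; o=np.zeros_like(G)
        cap=np.array([[27*np.cos(q),27*np.sin(q),z] for z in(38,48) for q in th])
        wg=np.array([[sx*23,sy*6,z] for sx in(-1,1) for sy in(-1,1) for z in(48,80)])
        Rz=R.from_euler('z',t).as_matrix()
        for pts in(cap,wg):
            P=(pts@Rz.T+[x,y,0])@M.T+k['tvec']; uv=P[:,:2]/P[:,2:]*k['fx']+[k['cx'],k['cy']]
            uv=((uv+.5)*S-.5)
            cv2.fillConvexPoly(o,cv2.convexHull(np.round(uv).astype(np.int32)),1)
        return o
    def f(p): 
        o=sil(p); return -(o&G).sum()/((o|G).sum())
    best=min((minimize(f,[*c0,np.radians(t)],method='Nelder-Mead',options=dict(initial_simplex=[[c0[0]+a,c0[1]+b,np.radians(t+c)] for a,b,c in((0,0,0),(6,0,0),(0,6,0),(0,0,15))])) for t in(20,40,60)),key=lambda r:r.fun)
    return best.x[:2].round(2),np.degrees(best.x[2]).round(2),best.fun
for cam in("top","scene"):
    im=cv2.imread(f"pics/{cam}0.png")
    print(cam,coll(cam,im,(542,-197)))
    print(cam,filt(cam,im,(530,232)))
s=arm.get_state(); print(R.from_quat(s['ee_rot']).as_matrix().round(3))
E
```

```text
top (array([ 537.89, -203.29]), np.float64(23.42), np.float64(25.17), np.float64(-437.4))
top (array([564., 186.]), np.float64(47.5), np.float64(0.0))
scene (array([ 537.6 , -200.11]), np.float64(25.18), np.float64(25.62), np.float64(-532.3))
scene (array([563., 174.]), np.float64(62.5), np.float64(0.0))
[[ 0.954  0.301  0.   ]
 [ 0.301 -0.954  0.   ]
 [ 0.    -0.    -1.   ]]<stdin>:39: RuntimeWarning: overflow encountered in scalar negative
```

```bash
cat >> h.py <<'E'
from scipy.optimize import minimize
def filt(cam,im,c0,z0=4,full=False,thr=18):
    a=im.astype(int); g=((a[...,1]-np.maximum(a[...,0],a[...,2]))>thr).astype(np.uint8)
    k=viewer.get_calibration(cam)
    u0=proj(cam,[*c0,z0+56])
    w=np.zeros_like(g); w[max(0,int(u0[1])-45):int(u0[1])+45,int(u0[0])-45:int(u0[0])+45]=1; g=g*w
    S=4; G=cv2.resize(g,None,fx=S,fy=S,interpolation=cv2.INTER_NEAREST)
    M=R.from_rotvec(k['rvec']).as_matrix()
    th=np.linspace(0,2*np.pi,60)
    def sil(p):
        x,y,t=p; o=np.zeros_like(G)
        cap=np.array([[27*np.cos(q),27*np.sin(q),z] for z in(34,44) for q in th])
        wg=np.array([[sx*23,sy*6,z] for sx in(-1,1) for sy in(-1,1) for z in(44,76)])
        Rz=R.from_euler('z',t).as_matrix()
        for pts in(cap,wg):
            P=(pts@Rz.T+[x,y,z0])@M.T+k['tvec']; uv=P[:,:2]/P[:,2:]*k['fx']+[k['cx'],k['cy']]
            uv=((uv+.5)*S-.5)
            cv2.fillConvexPoly(o,cv2.convexHull(np.round(uv).astype(np.int32)),1)
        return o
    def f(p):
        o=sil(p); return -float((o&G).sum())/float((o|G).sum())
    best=min((minimize(f,[*c0,np.radians(t)],method='Nelder-Mead',options=dict(initial_simplex=[[c0[0]+a,c0[1]+b,np.radians(t+c)] for a,b,c in((0,0,0),(6,0,0),(0,6,0),(0,0,15))])) for t in range(0,180,20)),key=lambda r:r.fun)
    return best.x[:2].round(2),np.degrees(best.x[2]).round(2),round(best.fun,3)
E
python3 - <<'E'
from h import *
for cam in("top","scene"):
    im=cv2.imread(f"pics/{cam}0.png")
    print(cam,filt(cam,im,(530,232)))
E
```

```text
top (array([532.62, 236.62]), np.float64(152.8), np.float64(-0.697))
scene (array([528.41, 235.64]), np.float64(34.04), np.float64(-0.876))
```

```bash
python3 - <<'E'
from h import *
for cam in("top","scene"):
    im=cv2.imread(f"pics/{cam}0.png")
    for thr in(8,12,30):
      for c in((530,232),(527,236)): print(cam,thr,filt(cam,im,c,thr=thr))
a=cv2.imread("pics/top0.png").astype(int); g=((a[...,1]-np.maximum(a[...,0],a[...,2]))>12)
cv2.imwrite("pics/gm.png",cv2.resize((g[170:250,125:205]*255).astype(np.uint8),None,fx=5,fy=5,interpolation=0))
E
```

```text
top 8 (array([530.9, 234.3]), np.float64(40.42), np.float64(-0.916))
top 8 (array([531.06, 234.13]), np.float64(41.55), np.float64(-0.916))
top 12 (array([531.29, 234.29]), np.float64(40.41), np.float64(-0.8))
top 12 (array([531.08, 234.08]), np.float64(41.42), np.float64(-0.799))
top 30 (array([532.68, 237.07]), np.float64(149.71), np.float64(-0.594))
top 30 (array([532.68, 236.68]), np.float64(-30.03), np.float64(-0.595))
scene 8 (array([529.45, 236.14]), np.float64(36.72), np.float64(-0.93))
scene 8 (array([529.56, 236.03]), np.float64(36.83), np.float64(-0.931))
scene 12 (array([529.25, 235.99]), np.float64(218.47), np.float64(-0.916))
scene 12 (array([528.92, 236.33]), np.float64(38.21), np.float64(-0.915))
scene 30 (array([525.86, 235.23]), np.float64(29.52), np.float64(-0.546))
scene 30 (array([526.08, 235.24]), np.float64(30.45), np.float64(-0.546))
```

View pics/gm.png

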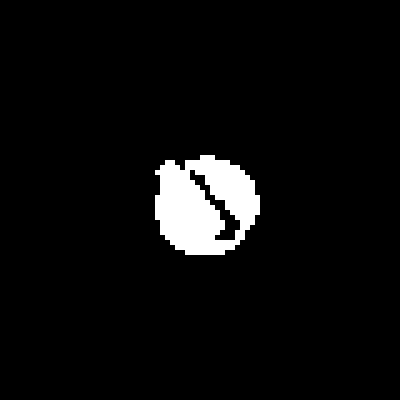

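```bash
cat >> h.py <<'E'
CMD=None
def rel(x,y,z,yaw,s=None):
    """shift & turn in tool axes to reach TCP pos with tool-y at world angle yaw(deg), pointing down"""
    s=s or arm.get_state(); T=R.from_quat(s['ee_rot']); d=T.as_matrix().T@(np.array([x,y,z])-s['ee_pos'])/1000
    a=np.radians(yaw); yv=np.array([np.cos(a),np.sin(a),0]); zv=np.array([0,0,-1.]); xv=np.cross(yv,zv)
    G=R.from_matrix(np.stack([xv,yv,zv],1)); r=(T.inv()*G).as_rotvec()
    print("shift",d.round(4),"rot",r.round(4))
def st():
    s=arm.get_state(); m=R.from_quat(s['ee_rot']).as_matrix()
    print("t",round(s['time'],2),"pos",s['ee_pos'].round(2),"yawY",np.degrees(np.arctan2(m[1,1],m[0,1])).round(2),"zaxis",m[:,2].round(4),"F",s['contact_force'].round(2),"M",s['wrist_torque'].round(3),"w",round(s['gripper_width'],1),"q",s['q'].round(2))
E
python3 -c "
from h import *
rel(590,-100,220,-60)
rel(530.3,235,220,-51)"
```

```text
shift [ 0.5325 -0.402  -0.0407] rot [-0.     -0.     -0.2179]
shift [ 0.5764 -0.7395 -0.0407] rot [-0.    -0.    -0.375]
```

```bash
python3 -m crank '[[0.532,-0.402,-0.041,0,0,-0.22,-1],[0.532,-0.402,-0.041,0,0,-0.22,-1],[0.532,-0.402,-0.041,0,0,-0.22,-1],[0.532,-0.402,-0.041,0,0,-0.22,-1],[0.532,-0.402,-0.041,0,0,-0.22,-1],[0.532,-0.402,-0.041,0,0,-0.22,-1],[0.532,-0.402,-0.041,0,0,-0.22,-1],[0.532,-0.402,-0.041,0,0,-0.22,-1],[0.532,-0.402,-0.041,0,0,-0.22,-1],[0.532,-0.402,-0.041,0,0,-0.22,-1],[0.532,-0.402,-0.041,0,0,-0.22,-1]]'; python3 -c "
from h import *
st()
rel(530.3,235,130,-51)"
```

```text
time: 2.38
ee_pos: [590.9, -97.3, 220.6]
ee_rot: [0.965, 0.261, 0.0, -0.0]
contact_force: [0.2, -0.6, 0.4]
gripper_width: 94.0
t 2.38 pos [590.87 -97.3  220.65] yawY -59.77 zaxis [ 7.e-04  5.e-04 -1.e+00] F [ 0.23 -0.58  0.39] M [-0.003  0.009  0.036] w 94.0 q [ 0.31  0.29 -0.32  1.72  0.1   1.15 -1.07]
shift [ 0.1149 -0.3176  0.0908] rot [-0.     -0.0009 -0.153 ]
```

```bash
python3 -m crank '[[0.115,-0.318,0.0,0,0,-0.153,-1],[0.115,-0.318,0.0,0,0,-0.153,-1],[0.115,-0.318,0.0,0,0,-0.153,-1],[0.115,-0.318,0.06,0,0,-0.153,-1],[0.115,-0.318,0.09,0,0,-0.153,-1],[0.115,-0.318,0.09,0,0,-0.153,-1],[0.115,-0.318,0.09,0,0,-0.153,-1],[0.115,-0.318,0.09,0,0,-0.153,-1]]'; python3 - <<'E'
from h import *
st()
for n in("top","scene"): cv2.imwrite(f"pics/{n}1.png",viewer.get_image(n)[:,:,::-1])
a=cv2.imread("pics/scene1.png")[170:330,270:480]; b=cv2.imread("pics/top1.png")[130:290,80:290]
cv2.imwrite("pics/p1.png",cv2.resize(np.hstack([a,b]),(800,305),interpolation=2))
E
```

```text
time: 3.38
ee_pos: [529.8, 232.0, 130.6]
ee_rot: [0.943, 0.333, 0.0, 0.0]
contact_force: [-0.4, -1.0, 0.0]
gripper_width: 94.0
t 3.38 pos [529.78 232.04 130.61] yawY -51.12 zaxis [ 2.e-04 -3.e-04 -1.e+00] F [-0.38 -0.96  0.04] M [-0.043 -0.069 -0.035] w 94.0 q [-0.12  0.36 -0.5   1.85  0.2   0.98 -1.6 ]
```

View pics/p1.png

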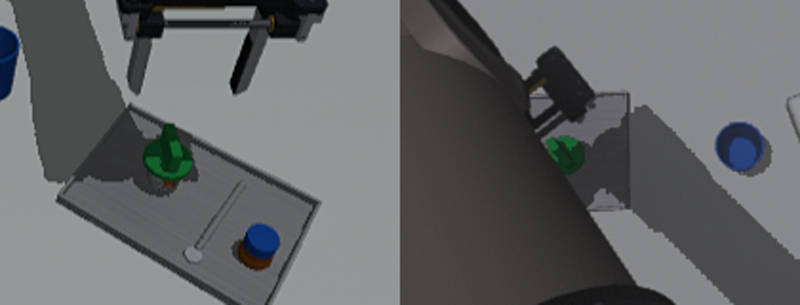

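```bash
python3 - <<'E'
from h import *
s=arm.get_state();m=R.from_quat(s['ee_rot']).as_matrix();p=s['ee_pos']
for c in("scene","top"):
  for o in(-47,0,47): print(c,o,proj(c,p+o*m[:,1]).round(1))
a=cv2.imread("pics/scene1.png"); st()
for thr in(8,12): print(filt("scene",a,(530,235),thr=thr))
for o in(-47,0,47):
    q=proj("scene",p+o*m[:,1]); cv2.circle(a,tuple(q.round().astype(int)),0,(0,0,255),-1)
cv2.imwrite("pics/p2.png",cv2.resize(a[170:290,310:430],None,fx=5,fy=5,interpolation=0))
rel(530.3,235.1,52,-51)
E
```

```text
scene -47 [387.2 224.8]
scene 0 [363.4 224.8]
scene 47 [339.6 224.8]
top -47 [142.  218.6]
top 0 [157.9 206.1]
top 47 [173.6 193.9]
t 3.48 pos [530.36 231.4  131.13] yawY -51.22 zaxis [ 0.0013 -0.     -1.    ] F [-0.06  0.77 -0.88] M [-0.039 -0.016  0.022] w 94.0 q [-0.12  0.36 -0.5   1.85  0.2   0.98 -1.6 ]
(array([529.8 , 236.29]), np.float64(38.42), np.float64(-0.926))
(array([529.64, 235.99]), np.float64(36.7), np.float64(-0.905))
shift [ 0.0022 -0.003   0.0791] rot [ 0.0008 -0.001  -0.0039]
```

View pics/p2.png

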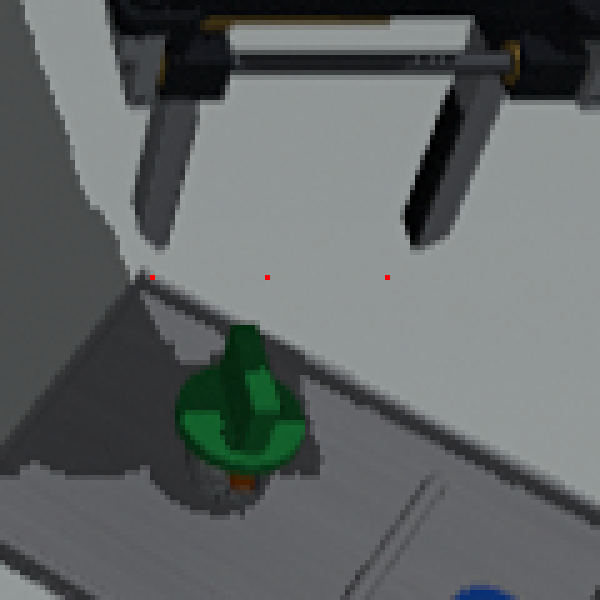

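```bash
python3 - <<'E'
from h import *
s=arm.get_state();m=R.from_quat(s['ee_rot']).as_matrix();p=s['ee_pos']
for dz in(0,10,13,16,20):
  print(dz,[proj("scene",p+o*m[:,1]+w*m[:,0]+[0,0,dz]).round(1) for o in(-47,47) for w in(-8,8)])
print(m.round(2), [proj("top",[530.3,235.1,80])])
b=cv2.imread("pics/top1.png"); cv2.imwrite("pics/p3.png",cv2.resize(b[150:250,120:220],None,fx=6,fy=6,interpolation=0))
E
```

```text
0 [array([386.2, 221.8]), array([388.2, 227.9]), array([338.9, 221.7]), array([340.2, 227.9])]
10 [array([387.4, 218.4]), array([389.4, 224.5]), array([339.7, 218.4]), array([341. , 224.5])]
13 [array([387.8, 217.4]), array([389.8, 223.5]), array([339.9, 217.3]), array([341.3, 223.5])]
16 [array([388.2, 216.3]), array([390.2, 222.5]), array([340.2, 216.3]), array([341.5, 222.5])]
20 [array([388.6, 214.9]), array([390.7, 221.1]), array([340.5, 214.9]), array([341.9, 221.1])]
[[ 0.78  0.63  0.  ]
 [ 0.63 -0.78 -0.  ]
 [ 0.    0.   -1.  ]] [array([161.96560817, 209.19677199])]
```

View pics/p3.png

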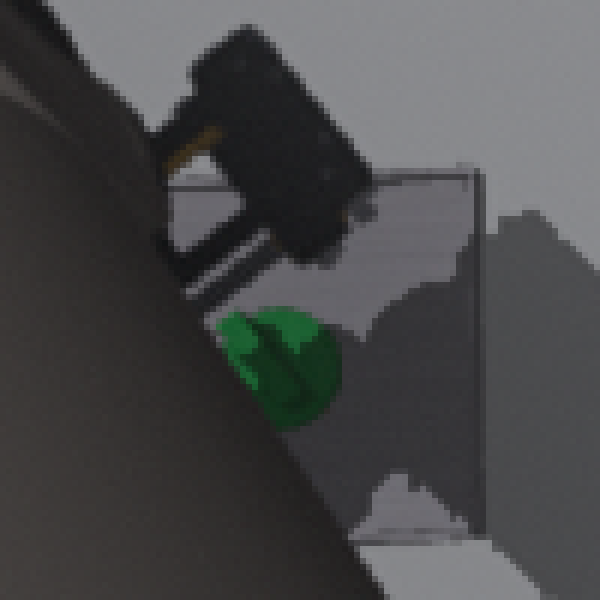

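```bash
python3 -c "
from h import *
rel(531.3,233.9,52.5,-51)"; python3 -m crank '[[0.002,-0.001,0.03,0,0,-0.002,-1],[0.002,-0.001,0.06,0,0,-0.002,-1],[0.002,-0.001,0.078,0,0,-0.002,-1],[0.002,-0.001,0.078,0,0,-0.002,-1]]'; python3 - <<'E'
from h import *
st()
rel(531.3,233.9,52,-51)
cv2.imwrite(f"pics/scene2.png",viewer.get_image("scene")[:,:,::-1])
a=cv2.imread("pics/scene2.png"); 
cv2.imwrite("pics/p4.png",cv2.resize(a[180:280,310:410],None,fx=6,fy=6,interpolation=0))
E
```

```text
shift [ 0.0022 -0.0014  0.0786] rot [ 0.0008 -0.001  -0.0039]
time: 3.98
ee_pos: [530.2, 233.8, 51.9]
ee_rot: [0.943, 0.333, -0.001, 0.0]
contact_force: [0.6, 0.2, 0.9]
gripper_width: 94.0
t 3.98 pos [530.22 233.84  51.88] yawY -51.05 zaxis [-1.1e-03 -5.0e-04 -1.0e+00] F [0.59 0.19 0.87] M [-0.033  0.031 -0.057] w 94.0 q [-0.15  0.46 -0.47  1.91  0.27  0.84 -1.66]
shift [ 0.0009  0.0006 -0.0001] rot [-0.0003  0.0011 -0.0009]
```

View pics/p4.png

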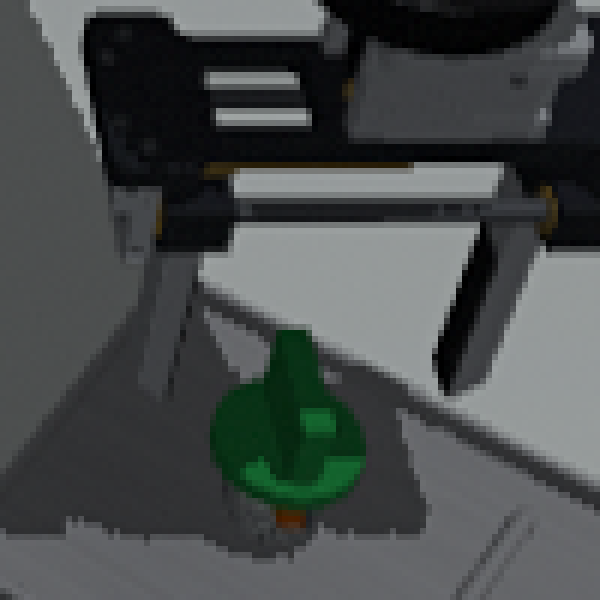

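```bash
python3 - <<'E'
from h import *
s=arm.get_state();m=R.from_quat(s['ee_rot']).as_matrix();p=s['ee_pos']
for dz in(0,5,10,15):
  print(dz,[proj("scene",p+o*m[:,1]+w*m[:,0]+[0,0,dz]).round(1) for o in(-47,47) for w in(-8,8)])
for q in ([531,234,80],[531,234,48]): print(proj("scene",q))
E
```

```text
0 [array([378.6, 247.1]), array([380.4, 253.2]), array([334.3, 247.2]), array([335.5, 253.3])]
5 [array([379.1, 245.6]), array([380.9, 251.7]), array([334.6, 245.7]), array([335.8, 251.9])]
10 [array([379.7, 244.1]), array([381.5, 250.2]), array([335. , 244.3]), array([336.2, 250.4])]
15 [array([380.2, 242.6]), array([382. , 248.7]), array([335.4, 242.8]), array([336.6, 248.9])]
[359.45215872 242.02591812]
[356.54609502 251.57642714]
```

```bash
python3 -m crank '[[0.001,0.0005,0,0,0,0,0.3],[0.001,0.0005,0,0,0,0,0.3],[0.001,0.0005,0,0,0,0,0.3],[0.001,0.0005,0,0,0,0,0.3]]' 25; python3 - <<'E'
from h import *
st()
cv2.imwrite(f"pics/scene3.png",viewer.get_image("scene")[:,:,::-1])
a=cv2.imread("pics/scene3.png"); 
cv2.imwrite("pics/p5.png",cv2.resize(a[180:280,310:410],None,fx=6,fy=6,interpolation=0))
E
```

```text
time: 4.53
ee_pos: [531.5, 234.9, 52.5]
ee_rot: [0.943, 0.334, 0.0, 0.0]
contact_force: [-0.8, 0.3, 1.2]
gripper_width: 57.7
t 4.53 pos [531.45 234.91  52.48] yawY -50.99 zaxis [ 2.e-04  1.e-04 -1.e+00] F [-0.84  0.3   1.2 ] M [-0.05  -0.025 -0.01 ] w 57.7 q [-0.15  0.46 -0.47  1.91  0.27  0.84 -1.66]
```

View pics/p5.png

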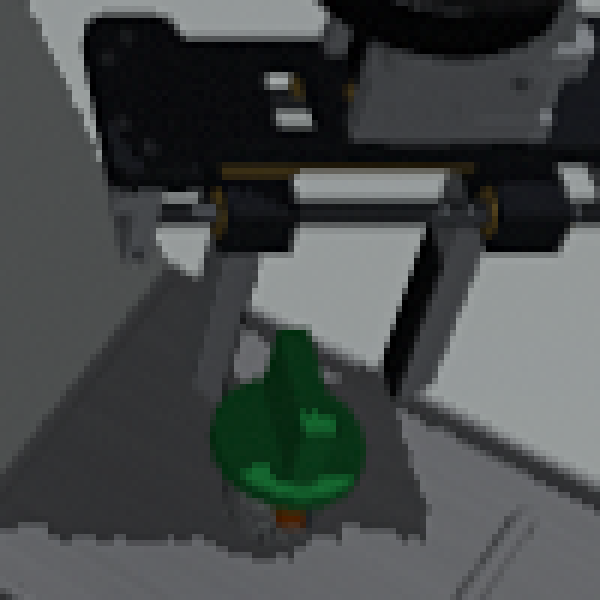

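```bash
python3 - <<'E'
from h import *
cv2.imwrite(f"pics/top3.png",viewer.get_image("top")[:,:,::-1])
a=cv2.imread("pics/top3.png"); a=cv2.convertScaleAbs(a,alpha=1.8)
s=arm.get_state();m=R.from_quat(s['ee_rot']).as_matrix();p=s['ee_pos']
w=s['gripper_width']/2
b=cv2.resize(a[150:250,110:210],None,fx=6,fy=6,interpolation=0)
a2=cv2.convertScaleAbs(cv2.imread("pics/scene3.png"),alpha=1.5); c=cv2.resize(a2[180:280,310:410],None,fx=6,fy=6,interpolation=0)
for cam,o,img in(("top",(110,150),b),("scene",(310,180),c)):
    for sg in(-1,1):
        pts=[]
        for (x,z) in((-8,0),(8,0),(8,38),(-8,38)):
            q=proj(cam,p+sg*w*m[:,1]+x*m[:,0]-z*m[:,2]); pts.append(((q-o+.5)*6))
        cv2.polylines(img,[np.array(pts).round().astype(np.int32)],True,(0,0,255),1)
cv2.imwrite("pics/p6.png",cv2.resize(np.hstack([b,c]),(800,400)))
E
```

```text
(no output)
```

View pics/p6.png

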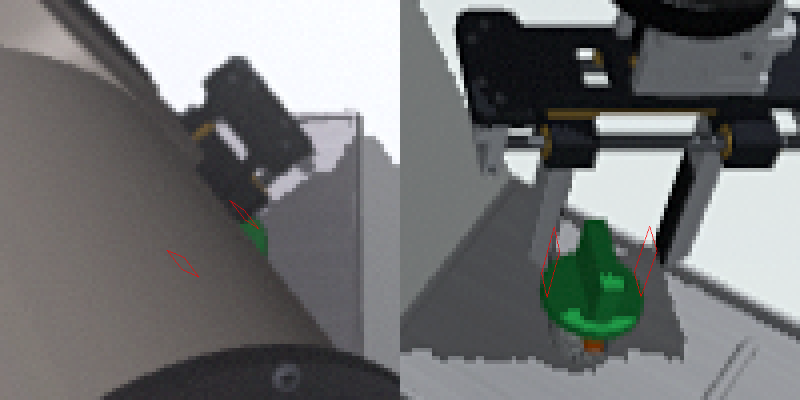

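```bash
python3 -m crank '[[0,-0.0005,0,0,0,0,0.5],[0,-0.0005,0,0,0,0,0.5],[0,-0.0005,0,0,0,0,0.5]]' 25; python3 - <<'E'
from h import *
st()
cv2.imwrite(f"pics/scene4.png",viewer.get_image("scene")[:,:,::-1])
a=cv2.imread("pics/scene4.png"); a=cv2.convertScaleAbs(a,alpha=1.5)
cv2.imwrite("pics/p7.png",cv2.resize(a[190:270,320:400],None,fx=7,fy=7,interpolation=2))
E
```

```text
time: 5.0
ee_pos: [531.1, 235.3, 52.3]
ee_rot: [0.943, 0.334, 0.0, -0.0]
contact_force: [-0.4, -0.1, -0.5]
gripper_width: 24.1
t 5.0 pos [531.1  235.3   52.31] yawY -50.99 zaxis [ 0.e+00  1.e-04 -1.e+00] F [-0.42 -0.11 -0.51] M [-0.035 -0.025 -0.031] w 24.1 q [-0.16  0.46 -0.47  1.91  0.27  0.84 -1.66]
```

View pics/p7.png

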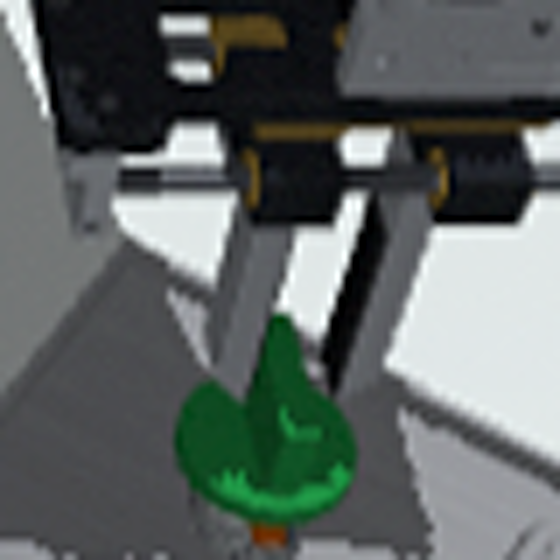

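```bash
python3 -m crank '[[0,0,0.002,0,0,0,0.5],[0,0,0.003,0,0,0,0.5],[0,0,0.004,0,0,0,0.5],[0,0,0.005,0,0,0,0.5],[0,0,0.005,0,0,0,0.5]]' 25; python3 - <<'E'
from h import *
st()
E
```

```text
time: 5.68
ee_pos: [531.0, 235.2, 47.2]
ee_rot: [0.943, 0.334, -0.0, -0.0]
contact_force: [0.2, 0.4, 0.4]
gripper_width: 23.5
t 5.67 pos [531.04 235.23  47.24] yawY -51.0 zaxis [-1.e-04 -0.e+00 -1.e+00] F [0.24 0.39 0.38] M [-0.019 -0.027 -0.039] w 23.5 q [-0.16  0.47 -0.47  1.91  0.28  0.83 -1.66]
```

```bash
python3 -m crank '[[0,0,0.001,0,0,0,0.5],[0,0,0.002,0,0,0,0.5],[0,0,0.003,0,0,0,0.5],[0,0,0.004,0,0,0,0.5]]' 25; python3 - <<'E'
from h import *
st()
E
```

```text
time: 6.18
ee_pos: [531.1, 235.3, 43.3]
ee_rot: [0.943, 0.334, 0.0, -0.0]
contact_force: [0.1, 0.3, 0.2]
gripper_width: 23.4
t 6.17 pos [531.07 235.28  43.25] yawY -51.0 zaxis [-0.e+00  1.e-04 -1.e+00] F [0.08 0.3  0.18] M [0.001 0.006 0.038] w 23.4 q [-0.16  0.47 -0.46  1.91  0.28  0.82 -1.66]
```

```bash
python3 -m crank '[[0,0,0.001,0,0,0,0.5],[0,0,0.002,0,0,0,0.5],[0,0,0.003,0,0,0,0.5],[0,0,0.004,0,0,0,0.5]]' 25; python3 - <<'E'
from h import *
st()
cv2.imwrite(f"pics/scene5.png",viewer.get_image("scene")[:,:,::-1])
a=cv2.imread("pics/scene5.png"); a=cv2.convertScaleAbs(a,alpha=1.5)
cv2.imwrite("pics/p8.png",cv2.resize(a[190:270,320:400],None,fx=7,fy=7,interpolation=2))
E
```

```text
time: 6.68
ee_pos: [531.1, 235.3, 39.3]
ee_rot: [0.943, 0.334, 0.0, -0.0]
contact_force: [-0.7, -0.7, -0.2]
gripper_width: 23.5
t 6.67 pos [531.11 235.27  39.27] yawY -51.0 zaxis [ 0.e+00  1.e-04 -1.e+00] F [-0.67 -0.7  -0.2 ] M [-0.026 -0.026  0.037] w 23.5 q [-0.16  0.48 -0.46  1.91  0.29  0.81 -1.67]
```

View pics/p8.png

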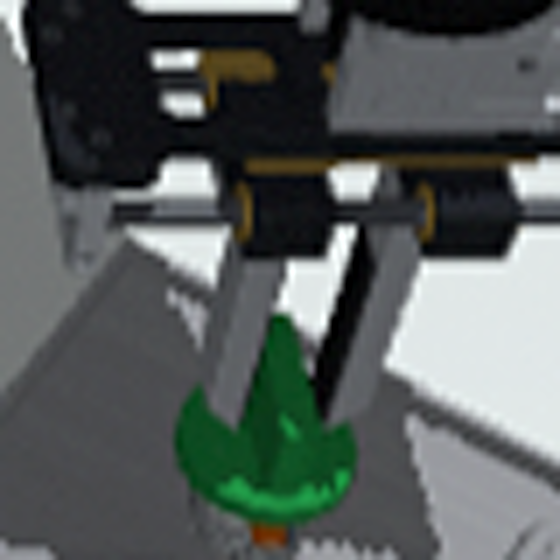

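```bash
python3 -m crank '[[0,0,0.001,0,0,0,0.5],[0,0,0.002,0,0,0,0.5],[0,0,0.003,0,0,0,0.5],[0,0,0.003,0,0,0,0.5]]' 25; python3 -c "
from h import *
st()"
```

```text
time: 7.22
ee_pos: [531.0, 235.3, 36.2]
ee_rot: [0.943, 0.334, -0.0, -0.0]
contact_force: [0.1, -0.3, 0.1]
gripper_width: 23.7
t 7.22 pos [531.02 235.28  36.23] yawY -50.99 zaxis [-1.e-04  0.e+00 -1.e+00] F [ 0.06 -0.31  0.13] M [ 0.014 -0.021  0.004] w 23.7 q [-0.16  0.48 -0.46  1.92  0.29  0.81 -1.67]
```

```bash
python3 - <<'E'
from h import *
# joint check: fit camera-based estimate of tip height from pictures: inner bottom corners (px) of right finger
s=arm.get_state();m=R.from_quat(s['ee_rot']).as_matrix();p=s['ee_pos']
for dz in(0,5,10,15,20):
  print(dz,[((proj("scene",p+o*m[:,1]+w*m[:,0]+[0,0,dz+3])-[320,190])*7).round(0) for o in(-12,12) for w in(-8,8)])
E
```

```text
0 [array([288., 429.]), array([299., 472.]), array([210., 430.]), array([220., 473.])]
5 [array([291., 419.]), array([302., 462.]), array([213., 420.]), array([223., 463.])]
10 [array([295., 409.]), array([306., 452.]), array([216., 410.]), array([226., 452.])]
15 [array([298., 399.]), array([309., 442.]), array([219., 399.]), array([229., 442.])]
20 [array([301., 389.]), array([312., 432.]), array([222., 389.]), array([232., 432.])]
```

```bash
python3 -m crank '[[0,0,0.001,0,0,0,0.5],[0,0,0.002,0,0,0,0.5],[0,0,0.003,0,0,0,0.5],[0,0,0.003,0,0,0,0.5]]' 25; python3 -c "
from h import *
st()"
```

```text
time: 7.72
ee_pos: [531.0, 235.3, 33.2]
ee_rot: [0.943, 0.334, -0.0, -0.0]
contact_force: [-1.1, 0.3, -0.0]
gripper_width: 23.6
t 7.72 pos [531.03 235.25  33.22] yawY -51.0 zaxis [-2.e-04 -0.e+00 -1.e+00] F [-1.11  0.29 -0.04] M [-0.021  0.044 -0.041] w 23.6 q [-0.16  0.48 -0.46  1.92  0.29  0.8  -1.67]
```

```bash
python3 -m crank '[[0,0,0,0,0,0,1],[0,0,0,0,0,0,1],[0,0,0,0,0,0,1],[0,0,0,0,0,0,1]]' 30; python3 - <<'E'
from h import *
st()
cv2.imwrite(f"pics/scene6.png",viewer.get_image("scene")[:,:,::-1])
a=cv2.imread("pics/scene6.png"); a=cv2.convertScaleAbs(a,alpha=1.5)
cv2.imwrite("pics/p9.png",cv2.resize(a[190:270,320:400],None,fx=7,fy=7,interpolation=2))
E
```

```text
time: 8.22
ee_pos: [531.0, 235.3, 33.3]
ee_rot: [0.943, 0.334, -0.0, -0.0]
contact_force: [0.4, -0.5, -1.2]
gripper_width: 12.1
t 8.22 pos [531.05 235.25  33.27] yawY -51.0 zaxis [-1.e-04  0.e+00 -1.e+00] F [ 0.38 -0.48 -1.2 ] M [-0.053 -0.068 -0.011] w 12.1 q [-0.16  0.48 -0.46  1.92  0.29  0.8  -1.67]
```

View pics/p9.png

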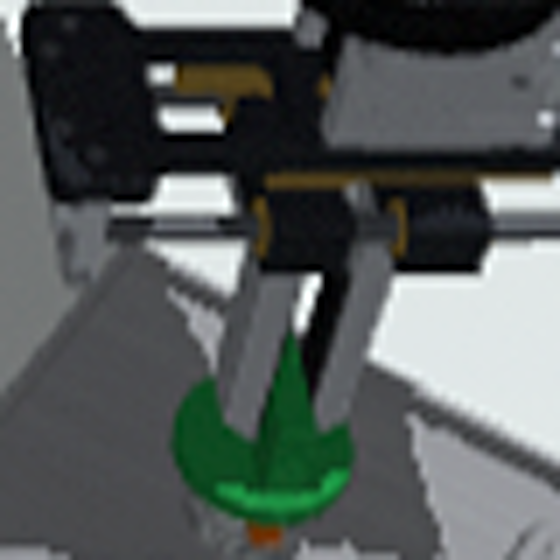

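```bash
python3 -m crank '[[0,0,-0.01,0,0,0,1],[0,0,-0.03,0,0,0,1],[0,0,-0.08,0,0,0,1],[0,0,-0.13,0,0,0,1],[0,0,-0.14,0,0,0,1],[0,0,-0.14,0,0,0,1],[0,0,-0.14,0,0,0,1]]' 30; python3 - <<'E'
from h import *
st()
cv2.imwrite(f"pics/scene7.png",viewer.get_image("scene")[:,:,::-1])
cv2.imwrite(f"pics/top7.png",viewer.get_image("top")[:,:,::-1])
a=cv2.imread("pics/scene7.png"); a=cv2.convertScaleAbs(a,alpha=1.5)
b=cv2.convertScaleAbs(cv2.imread("pics/top7.png"),alpha=1.5)[130:250,80:200]
cv2.imwrite("pics/p10.png",cv2.resize(np.hstack([a[130:250,310:430],b]),(800,400),interpolation=2))
E
```

```text
time: 9.15
ee_pos: [530.5, 234.8, 172.3]
ee_rot: [0.943, 0.334, -0.001, 0.0]
contact_force: [0.7, -0.0, -2.4]
gripper_width: 12.3
t 9.15 pos [530.46 234.83 172.3 ] yawY -51.0 zaxis [-1.5e-03 -7.0e-04 -1.0e+00] F [ 0.66 -0.01 -2.36] M [ 0.019 -0.088 -0.048] w 12.3 q [-0.11  0.32 -0.51  1.8   0.18  1.06 -1.58]
```

View pics/p10.png

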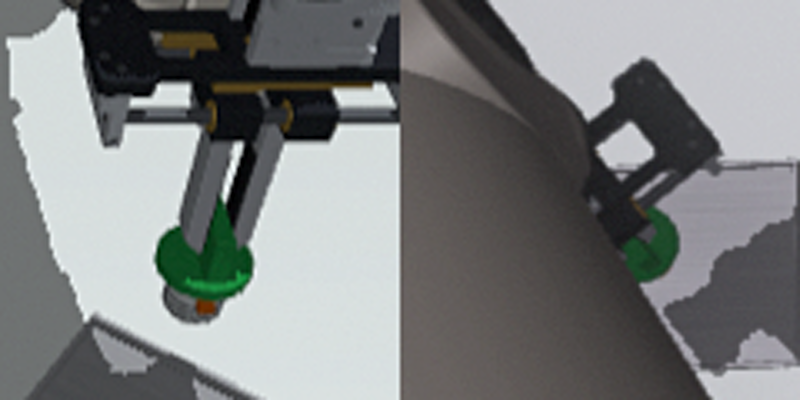

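```bash
python3 - <<'E'
from h import *
a=cv2.imread("pics/scene7.png")
for z in (138,143,148):
  for thr in(8,12): print(z,filt("scene",a,(530,235),z0=z,thr=thr))
E
```

```text
138 (array([524.26, 233.97]), np.float64(194.54), np.float64(-0.773))
138 (array([523.54, 233.86]), np.float64(15.13), np.float64(-0.75))
143 (array([529.35, 234.92]), np.float64(14.67), np.float64(-0.76))
143 (array([528.58, 235.18]), np.float64(195.52), np.float64(-0.739))
148 (array([533.42, 236.22]), np.float64(194.7), np.float64(-0.751))
148 (array([533.39, 236.36]), np.float64(194.63), np.float64(-0.728))
```

```bash
python3 -c "
from h import *
rel(538,-202,172,-65.7)"
```

```text
shift [-0.2692  0.3443  0.0004] rot [-0.0004  0.0019  0.2568]
```

```bash
python3 -m crank '[[-0.03,0.038,0,0,0,0.03,1],[-0.06,0.077,0,0,0,0.06,1],[-0.09,0.115,0,0,0,0.09,1],[-0.12,0.153,0,0,0,0.12,1],[-0.15,0.191,0,0,0,0.15,1],[-0.18,0.23,0,0,0,0.18,1],[-0.21,0.268,0,0,0,0.21,1],[-0.24,0.306,0,0,0,0.24,1],[-0.26,0.332,0,0,0,0.257,1],[-0.269,0.344,0,0,0.002,0.257,1],[-0.269,0.344,0,0,0.002,0.257,1],[-0.269,0.344,0,0,0.002,0.257,1]]' 30; python3 - <<'E'
from h import *
st()
cv2.imwrite(f"pics/scene8.png",viewer.get_image("scene")[:,:,::-1])
cv2.imwrite(f"pics/top8.png",viewer.get_image("top")[:,:,::-1])
st()
a=cv2.imread("pics/scene8.png"); a=cv2.convertScaleAbs(a,alpha=1.5)
b=cv2.convertScaleAbs(cv2.imread("pics/top8.png"),alpha=1.5)[140:260,280:400]
cv2.imwrite("pics/p11.png",cv2.resize(np.hstack([a[90:210,150:270],b]),(800,400),interpolation=2))
E
```

```text
time: 10.75
ee_pos: [538.7, -199.7, 173.1]
ee_rot: [0.977, 0.211, 0.001, -0.001]
contact_force: [-0.2, 0.3, -2.1]
gripper_width: 11.7
t 10.75 pos [ 538.7  -199.66  173.1 ] yawY -65.61 zaxis [ 0.0014  0.0017 -1.    ] F [-0.19  0.29 -2.1 ] M [ 0.025 -0.059  0.001] w 11.7 q [ 0.46  0.28 -0.25  1.83  0.08  1.04 -0.97]
t 10.85 pos [ 538.8  -199.83  173.33] yawY -65.6 zaxis [ 0.0018  0.0014 -1.    ] F [-0.02  0.71 -2.25] M [ 0.041 -0.068  0.026] w 11.7 q [ 0.46  0.28 -0.25  1.83  0.08  1.04 -0.97]
```

View pics/p11.png

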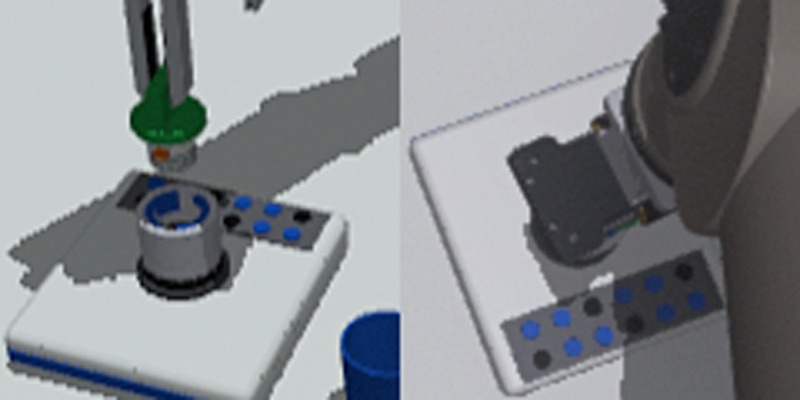

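```bash
python3 - <<'E'
from h import *
a=cv2.imread("pics/scene8.png")
for thr in(8,12,16): print(filt("scene",a,(538,-200),z0=144,thr=thr))
# Cap-only: use lower boundary; draw predicted cap outlines for the TCP xy + biases
s=arm.get_state(); S=8; o=(175,95)
b=cv2.resize(a[95:170,175:250],None,fx=S,fy=S,interpolation=2); b=cv2.convertScaleAbs(b,alpha=1.5)
th=np.linspace(0,2*np.pi,90)
def circ(c,r,z,col):
    P=np.array([(proj("scene",[c[0]+r*np.cos(t),c[1]+r*np.sin(t),z])-o+.5)*S for t in th]).round().astype(np.int32); cv2.polylines(b,[P],True,col,1)
x,y,_=s['ee_pos']; z0=s['ee_pos'][2]-29.2
circ((x,y),27,z0+34,(0,0,255)); circ((x,y),27,z0+44,(0,0,255)); circ((x,y),17,z0,(0,0,255))
circ((537.6,-200.1),31,100,(0,255,255)); circ((537.6,-200.1),18.5,100,(0,255,255))
cv2.imwrite("pics/p12.png",b)
E
```

```text
(array([ 538.19, -199.92]), np.float64(50.23), np.float64(-0.772))
(array([ 537.84, -201.14]), np.float64(227.24), np.float64(-0.747))
(array([ 538.66, -201.75]), np.float64(47.58), np.float64(-0.716))
```

View pics/p12.png

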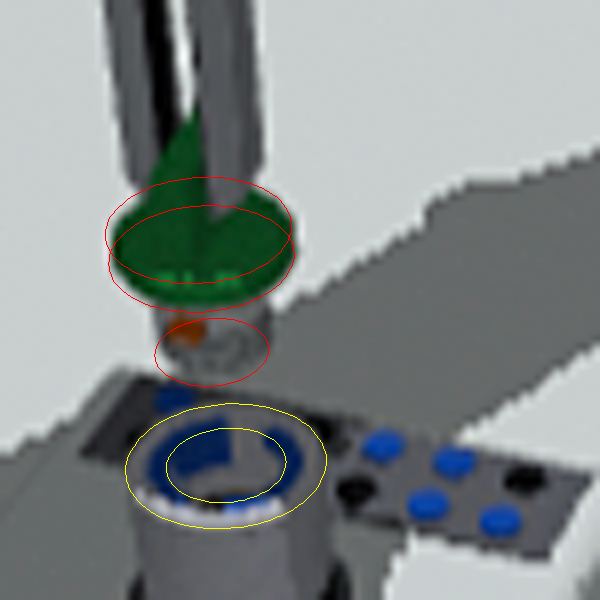

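```bash
python3 -c "
from h import *
rel(537.9,-201.2,133,-65.7)"
```

```text
shift [-0.0015  0.0009  0.0403] rot [-0.0006 -0.0022  0.0017]
```

```bash
python3 -m crank '[[-0.0015,0.001,0.015,-0.0006,-0.0022,0.0017,1],[-0.0015,0.001,0.03,-0.0006,-0.0022,0.0017,1],[-0.0015,0.001,0.04,-0.0006,-0.0022,0.0017,1],[-0.0015,0.001,0.04,-0.0006,-0.0022,0.0017,1],[-0.0015,0.001,0.04,-0.0006,-0.0022,0.0017,1]]' 30; python3 - <<'E'
from h import *
a=viewer.get_image("scene")[:,:,::-1]
cv2.imwrite(f"pics/scene9.png",a)
st();rel(537.9,-201.2,115,-65.7)
a=cv2.imread("pics/scene9.png")
s=arm.get_state(); S=8; o=(175,105)
b=cv2.resize(a[105:180,175:250],None,fx=S,fy=S,interpolation=2); b=cv2.convertScaleAbs(b,alpha=1.5)
th=np.linspace(0,2*np.pi,90)
def circ(c,r,z,col):
    P=np.array([(proj("scene",[c[0]+r*np.cos(t),c[1]+r*np.sin(t),z])-o+.5)*S for t in th]).round().astype(np.int32); cv2.polylines(b,[P],True,col,1)
x,y,_=s['ee_pos']; z0=s['ee_pos'][2]-29.2
circ((x,y),27,z0+34,(0,0,255)); circ((x,y),27,z0+44,(0,0,255)); circ((x,y),17,z0,(0,0,255))
circ((537.6,-200.1),31,100,(0,255,255)); 
cv2.imwrite("pics/p13.png",b)
E
```

```text
time: 11.48
ee_pos: [537.9, -202.9, 133.5]
ee_rot: [0.978, 0.209, 0.0, 0.0]
contact_force: [-0.6, -0.3, -1.5]
gripper_width: 11.8
t 11.53 pos [ 537.97 -202.92  133.67] yawY -65.82 zaxis [ 5.e-04 -5.e-04 -1.e+00] F [ 0.08 -0.3  -1.62] M [ 0.026  0.03  -0.055] w 11.9 q [ 0.45  0.32 -0.25  1.87  0.1   0.96 -0.99]
shift [ 0.0006 -0.0016  0.0187] rot [ 0.0007 -0.0003 -0.0022]
```

View pics/p13.png

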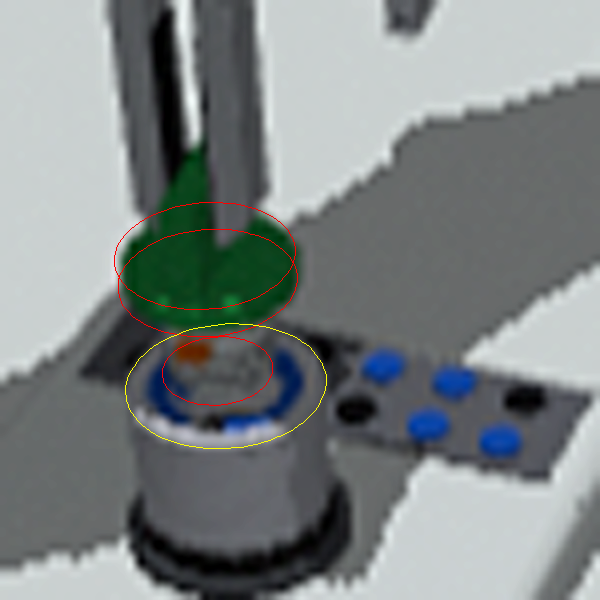

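```bash
python3 -c "
from h import *
rel(538,-200.7,120,-65.7)"; python3 -m crank '[[0.001,-0.002,0.0,0,0,-0.002,1],[0.001,-0.002,0.005,0,0,-0.002,1],[0.001,-0.002,0.01,0,0,-0.002,1],[0.001,-0.002,0.012,0,0,-0.002,1],[0.001,-0.002,0.012,0,0,-0.002,1]]' 30; python3 -c "
from h import *
st()"
```

```text
shift [ 0.0009 -0.002   0.0137] rot [ 0.0007 -0.0003 -0.0022]
time: 12.15
ee_pos: [537.6, -200.6, 121.1]
ee_rot: [0.978, 0.21, -0.0, 0.0]
contact_force: [-0.3, 0.1, -0.7]
gripper_width: 11.7
t 12.15 pos [ 537.63 -200.6   121.05] yawY -65.71 zaxis [-4.e-04 -2.e-04 -1.e+00] F [-0.33  0.11 -0.72] M [-0.045 -0.013 -0.02 ] w 11.7 q [ 0.45  0.34 -0.25  1.88  0.1   0.94 -0.99]
```

```bash
python3 -m crank '[[0,0,0.003,0,0,0,1],[0,0,0.006,0,0,0,1],[0,0,0.009,0,0,0,1],[0,0,0.011,0,0,0,1],[0,0,0.011,0,0,0,1]]' 30; python3 -c "
from h import *
st()"
```

```text
time: 12.78
ee_pos: [537.7, -200.6, 110.1]
ee_rot: [0.978, 0.21, -0.0, 0.0]
contact_force: [1.0, 0.4, -0.9]
gripper_width: 11.8
t 12.78 pos [ 537.67 -200.6   110.11] yawY -65.71 zaxis [-3.e-04 -2.e-04 -1.e+00] F [ 1.04  0.41 -0.9 ] M [ 0.027 -0.017  0.02 ] w 11.8 q [ 0.45  0.35 -0.25  1.89  0.11  0.92 -1.  ]
```

```bash
python3 -m crank '[[0,0,0.001,0,0,0,1],[0,0,0.002,0,0,0,1],[0,0,0.003,0,0,0,1],[0,0,0.003,0,0,0,1]]' 30; python3 -c "
from h import *
st()"
```

```text
time: 13.28
ee_pos: [537.8, -200.6, 107.2]
ee_rot: [0.978, 0.21, -0.0, 0.0]
contact_force: [0.2, 0.2, -1.9]
gripper_width: 12.0
t 13.28 pos [ 537.75 -200.62  107.24] yawY -65.7 zaxis [-1.e-04 -4.e-04 -1.e+00] F [ 0.23  0.16 -1.86] M [-0.098 -0.133 -0.016] w 12.0 q [ 0.45  0.35 -0.25  1.89  0.11  0.91 -1.  ]
```

```bash
python3 -m crank '[[0,0,0.001,0,0,0,1],[0,0,0.002,0,0,0,1],[0,0,0.002,0,0,0,1]]' 30; python3 -c "
from h import *
st()"
```

```text
time: 13.65
ee_pos: [537.9, -200.7, 105.4]
ee_rot: [0.978, 0.21, 0.0, 0.0]
contact_force: [0.4, 1.2, 1.3]
gripper_width: 12.1
t 13.65 pos [ 537.89 -200.66  105.43] yawY -65.71 zaxis [ 2.e-04 -4.e-04 -1.e+00] F [0.35 1.2  1.26] M [-0.025  0.148 -0.018] w 12.1 q [ 0.45  0.35 -0.25  1.89  0.11  0.91 -1.  ]
```

```bash
python3 -m crank '[[0,0,0.001,0,0,0,1],[0,0,0.002,0,0,0,1],[0,0,0.002,0,0,0,1]]' 30; python3 -c "
from h import *
st()
a=viewer.get_image('scene')[:,:,::-1]
cv2.imwrite('pics/scene10.png',a)
st()
cv2.imwrite('pics/p14.png',cv2.resize(cv2.convertScaleAbs(np.ascontiguousarray(a[105:180,175:250]),alpha=1.5),None,fx=8,fy=8,interpolation=2))"
```

```text
time: 14.02
ee_pos: [537.9, -200.6, 103.3]
ee_rot: [0.978, 0.21, 0.0, 0.0]
contact_force: [0.1, -1.2, 3.4]
gripper_width: 11.6
t 14.03 pos [ 537.89 -200.65  103.31] yawY -65.7 zaxis [ 2.e-04 -4.e-04 -1.e+00] F [ 0.06 -1.23  3.42] M [0.015 0.097 0.   ] w 11.6 q [ 0.45  0.36 -0.25  1.9   0.11  0.9  -1.  ]
t 14.07 pos [ 537.84 -200.68  103.34] yawY -65.71 zaxis [ 1.e-04 -4.e-04 -1.e+00] F [-0.23 -0.54  2.56] M [-0.051  0.054 -0.015] w 11.6 q [ 0.45  0.36 -0.25  1.9   0.11  0.9  -1.  ]
```

View pics/p14.png

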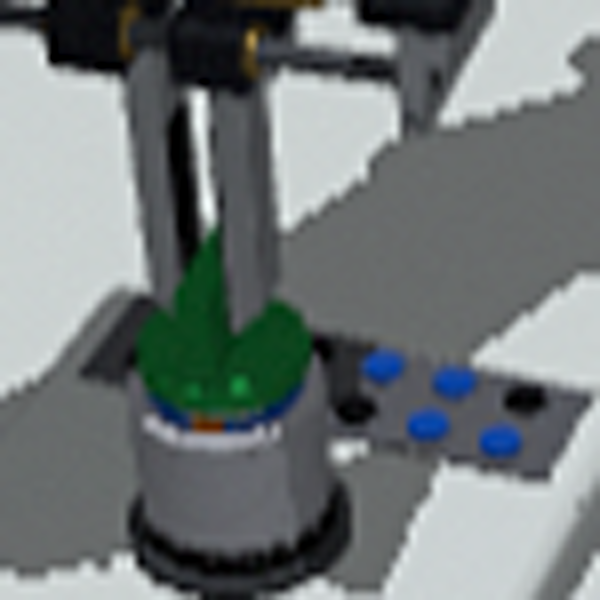

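```bash
python3 -m crank '[[0,0,0.001,0,0,0,1],[0,0,0.002,0,0,0,1],[0,0,0.003,0,0,0,1],[0,0,0.003,0,0,0,1]]' 35; python3 -c "
from h import *
st()"
```

```text
time: 14.58
ee_pos: [537.8, -200.7, 100.3]
ee_rot: [0.978, 0.21, -0.0, 0.0]
contact_force: [-0.1, -0.2, 4.8]
gripper_width: 12.1
t 14.57 pos [ 537.84 -200.66  100.28] yawY -65.7 zaxis [ 1.e-04 -4.e-04 -1.e+00] F [-0.14 -0.23  4.83] M [-0.089  0.045 -0.02 ] w 12.1 q [ 0.45  0.36 -0.25  1.9   0.11  0.9  -1.  ]
```

```bash
python3 -m crank '[[0,0,0.001,0,0,0,1],[0,0,0.002,0,0,0,1],[0,0,0.003,0,0,0,1],[0,0,0.0035,0,0,0,1],[0,0,0.0035,0,0,0,1]]' 35; python3 -c "
from h import *
st()
a=viewer.get_image('scene')[:,:,::-1]
cv2.imwrite('pics/scene11.png',a)
st()
cv2.imwrite('pics/p15.png',cv2.resize(cv2.convertScaleAbs(np.ascontiguousarray(a[105:180,175:250]),alpha=1.5),None,fx=8,fy=8,interpolation=2))"
```

```text
time: 15.2
ee_pos: [537.9, -200.6, 96.9]
ee_rot: [0.978, 0.21, 0.0, 0.0]
contact_force: [-0.8, 0.2, 6.8]
gripper_width: 11.8
t 15.2 pos [ 537.87 -200.64   96.93] yawY -65.7 zaxis [ 2.e-04 -4.e-04 -1.e+00] F [-0.78  0.17  6.76] M [-0.031  0.179  0.058] w 11.8 q [ 0.45  0.36 -0.25  1.9   0.11  0.89 -1.  ]
t 15.25 pos [ 537.88 -200.66   96.96] yawY -65.71 zaxis [ 2.e-04 -4.e-04 -1.e+00] F [0.04 0.15 7.74] M [-0.039  0.219 -0.052] w 11.8 q [ 0.45  0.36 -0.25  1.9   0.11  0.89 -1.  ]
```

View pics/p15.png

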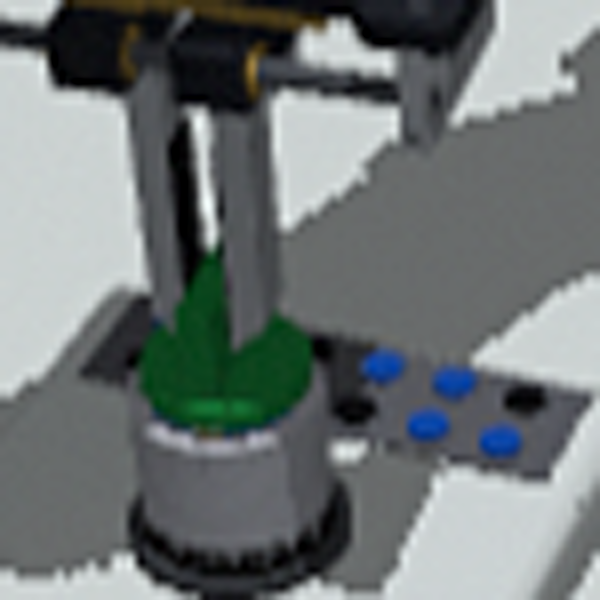

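```bash
python3 -m crank '[[0,0,0.001,0,0,0,1],[0,0,0.001,0,0,0,1],[0,0,0.001,0,0,0.05,1],[0,0,0.001,0,0,0.1,1],[0,0,0.001,0,0,0.15,1],[0,0,0.001,0,0,0.15,1]]' 40; python3 -c "
from h import *
st()"
```

```text
time: 16.0
ee_pos: [538.2, -200.7, 96.1]
ee_rot: [0.991, 0.136, 0.0, 0.0]
contact_force: [0.1, -0.3, 7.4]
gripper_width: 11.7
t 16.0 pos [ 538.18 -200.7    96.12] yawY -74.34 zaxis [ 7.e-04 -7.e-04 -1.e+00] F [ 0.12 -0.34  7.35] M [-0.087 -0.042 -0.039] w 11.7 q [ 0.42  0.36 -0.22  1.9   0.1   0.89 -1.14]
```

```bash
python3 -m crank '[[0,0,0,0,0,0.12,1],[0,0,0,0,0,0.24,1],[0,0,0,0,0,0.36,1],[0,0,0,0,0,0.48,1],[0,0,0,0,0,0.6,1],[0,0,0,0,0,0.72,1],[0,0,0,0,0,0.72,1]]' 40; python3 -c "
from h import *
st()"
```

```text
time: 16.88
ee_pos: [538.2, -200.7, 96.2]
ee_rot: [0.975, -0.222, 0.0, 0.0]
contact_force: [0.8, -1.2, 7.2]
gripper_width: 11.6
t 16.88 pos [ 538.22 -200.73   96.15] yawY -115.66 zaxis [ 8.e-04 -7.e-04 -1.e+00] F [ 0.77 -1.16  7.15] M [-0.21  -0.026 -0.061] w 11.6 q [ 0.3   0.35 -0.07  1.91  0.03  0.88 -1.8 ]
```

```bash
python3 -m crank '[[0,0,0,0,0,0.12,1],[0,0,0,0,0,0.24,1],[0,0,0,0,0,0.36,1],[0,0,0,0,0,0.48,1],[0,0,0,0,0,0.58,1],[0,0,0,0,0,0.64,1],[0,0,0,0,0,0.69,1],[0,0,0,0,0,0.69,1]]' 40; python3 -c "
from h import *
st()
a=viewer.get_image('scene')[:,:,::-1]
cv2.imwrite('pics/scene12.png',a)
cv2.imwrite('pics/p16.png',cv2.resize(cv2.convertScaleAbs(np.ascontiguousarray(a[105:180,175:250]),alpha=1.5),None,fx=8,fy=8,interpolation=2))"
```

```text
time: 17.88
ee_pos: [538.0, -200.9, 96.1]
ee_rot: [0.843, -0.538, 0.0, 0.0]
contact_force: [-0.7, -1.0, 8.2]
gripper_width: 11.5
t 17.88 pos [ 537.99 -200.85   96.08] yawY -155.13 zaxis [ 5.e-04 -7.e-04 -1.e+00] F [-0.71 -1.05  8.16] M [-0.281  0.161 -0.041] w 11.5 q [ 0.19  0.35  0.07  1.92 -0.03  0.87 -2.44]
```

View pics/p16.png

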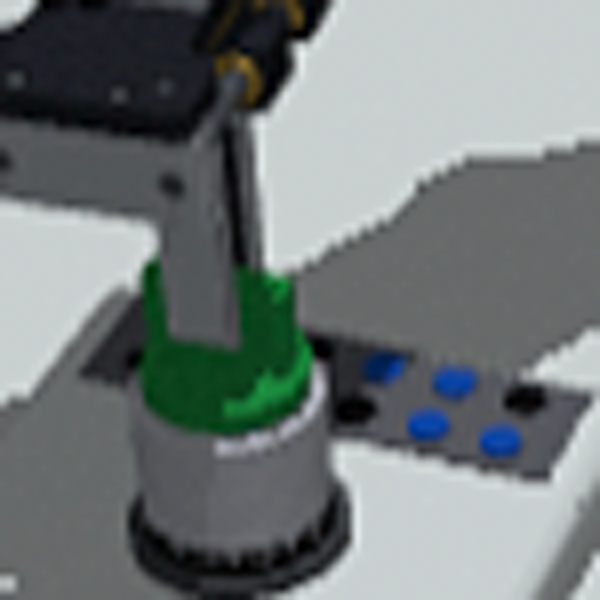

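```bash
python3 -m crank '[[0,0,0,0,0,0.03,1],[0,0,0,0,0,0.05,1],[0,0,0,0,0,0.05,1]]' 40; python3 -c "
from h import *
st()"
```

```text
time: 18.3
ee_pos: [538.0, -200.9, 96.1]
ee_rot: [0.829, -0.559, 0.0, 0.0]
contact_force: [0.5, -1.4, 7.0]
gripper_width: 11.7
t 18.3 pos [ 538.01 -200.86   96.08] yawY -157.97 zaxis [ 5.e-04 -7.e-04 -1.e+00] F [ 0.53 -1.43  7.02] M [-0.163  0.082  0.001] w 11.7 q [ 0.18  0.35  0.08  1.92 -0.03  0.87 -2.48]
```

```bash
python3 -m crank '[[0,0,-0.001,0,0,0,1],[0,0,-0.002,0,0,0,1],[0,0,-0.0025,0,0,0,1],[0,0,-0.0025,0,0,0,1]]' 40; python3 -c "
from h import *
st()"
```

```text
time: 18.8
ee_pos: [538.0, -200.8, 98.5]
ee_rot: [0.829, -0.559, 0.0, 0.0]
contact_force: [0.5, -1.4, 5.8]
gripper_width: 11.7
t 18.8 pos [ 537.99 -200.84   98.51] yawY -157.96 zaxis [ 5.e-04 -6.e-04 -1.e+00] F [ 0.52 -1.41  5.76] M [-0.184 -0.006 -0.017] w 11.7 q [ 0.18  0.35  0.08  1.92 -0.03  0.88 -2.48]
```

```bash
python3 -m crank '[[0,0,-0.0005,0,0,0,1],[0,0,-0.001,0,0,0,1],[0,0,-0.001,0,0,0,1]]' 40; python3 -c "
from h import *
st()"
```

```text
time: 19.18
ee_pos: [538.0, -200.9, 99.5]
ee_rot: [0.829, -0.559, 0.0, 0.0]
contact_force: [0.3, -1.0, 4.6]
gripper_width: 11.6
t 19.18 pos [ 537.98 -200.86   99.47] yawY -157.95 zaxis [ 4.e-04 -7.e-04 -1.e+00] F [ 0.34 -1.01  4.57] M [-0.199  0.002 -0.014] w 11.6 q [ 0.18  0.35  0.08  1.92 -0.03  0.88 -2.48]
```

```bash
python3 -m crank '[[0,0,-0.0005,0,0,0,1],[0,0,-0.001,0,0,0,1],[0,0,-0.001,0,0,0,1]]' 40; python3 -c "
from h import *
st()"; python3 -m crank '[[0,0,0,0,0,-0.03,1],[0,0,0,0,0,-0.06,1],[0,0,0,0,0,-0.08,1],[0,0,0,0,0,-0.08,1]]' 40; python3 -c "
from h import *
st()"
```

```text
time: 19.55
ee_pos: [537.9, -200.8, 100.4]
ee_rot: [0.829, -0.559, 0.0, 0.0]
contact_force: [0.9, -2.1, 4.4]
gripper_width: 11.5
t 19.55 pos [ 537.92 -200.79  100.41] yawY -157.95 zaxis [ 3.e-04 -6.e-04 -1.e+00] F [ 0.86 -2.08  4.38] M [-0.541 -0.332  0.009] w 11.5 q [ 0.18  0.35  0.08  1.91 -0.03  0.88 -2.48]
time: 20.05
ee_pos: [537.7, -200.7, 100.3]
ee_rot: [0.851, -0.525, 0.0, 0.0]
contact_force: [1.4, -2.2, 3.9]
gripper_width: 11.6
t 20.05 pos [ 537.75 -200.74  100.3 ] yawY -153.35 zaxis [ 0.e+00 -4.e-04 -1.e+00] F [ 1.43 -2.23  3.87] M [-0.653 -0.26  -0.019] w 11.6 q [ 0.19  0.35  0.06  1.91 -0.03  0.88 -2.41]
```

```bash
python3 -m crank '[[0,0,0,0,0,-0.03,1],[0,0,0,0,0,-0.06,1],[0,0,0,0,0,-0.06,1]]' 40; python3 -c "
from h import *
st()"
```

```text
time: 20.42
ee_pos: [537.3, -201.0, 100.2]
ee_rot: [0.867, -0.499, -0.0, 0.0]
contact_force: [-0.9, -5.3, 4.2]
gripper_width: 11.7
t 20.43 pos [ 537.3  -200.97  100.17] yawY -149.88 zaxis [-7.e-04 -5.e-04 -1.e+00] F [-0.89 -5.3   4.21] M [-1.205  0.376 -0.149] w 11.7 q [ 0.2   0.35  0.05  1.91 -0.02  0.88 -2.35]
```

```bash
python3 -m crank '[[0,0,0,0,0,0.05,1],[0,0,0,0,0,0.1,1],[0,0,0,0,0,0.1,1]]' 40; python3 -c "
from h import *
st()"; python3 -m crank '[[0,0,0,0,0,0,0.3],[0,0,0,0,0,0,0.3],[0,0,0,0,0,0,0.3],[0,0,0,0,0,0,0.3],[0,0,0,0,0,0,0.3]]'; python3 -c "
from h import *
st()
a=viewer.get_image('scene')[:,:,::-1]
cv2.imwrite('pics/scene13.png',a)
cv2.imwrite('pics/p17.png',cv2.resize(cv2.convertScaleAbs(np.ascontiguousarray(a[105:180,175:250]),alpha=1.5),None,fx=8,fy=8,interpolation=2))"
```

```text
time: 20.8
ee_pos: [537.5, -200.6, 100.2]
ee_rot: [0.84, -0.542, -0.0, 0.0]
contact_force: [-1.3, -3.4, 4.9]
gripper_width: 11.7
t 20.8 pos [ 537.52 -200.65  100.21] yawY -155.63 zaxis [-5.e-04 -4.e-04 -1.e+00] F [-1.29 -3.39  4.86] M [-1.039  0.446 -0.061] w 11.7 q [ 0.19  0.35  0.07  1.91 -0.03  0.88 -2.44]
time: 21.42
ee_pos: [537.8, -200.6, 100.3]
ee_rot: [0.84, -0.542, 0.0, 0.0]
contact_force: [-0.4, -0.2, -0.6]
gripper_width: 33.0
t 21.43 pos [ 537.76 -200.57  100.26] yawY -155.65 zaxis [-1.e-04 -3.e-04 -1.e+00] F [-0.38 -0.2  -0.64] M [ 0.089 -0.046  0.032] w 33.0 q [ 0.19  0.35  0.07  1.91 -0.03  0.88 -2.44]
```

View pics/p17.png

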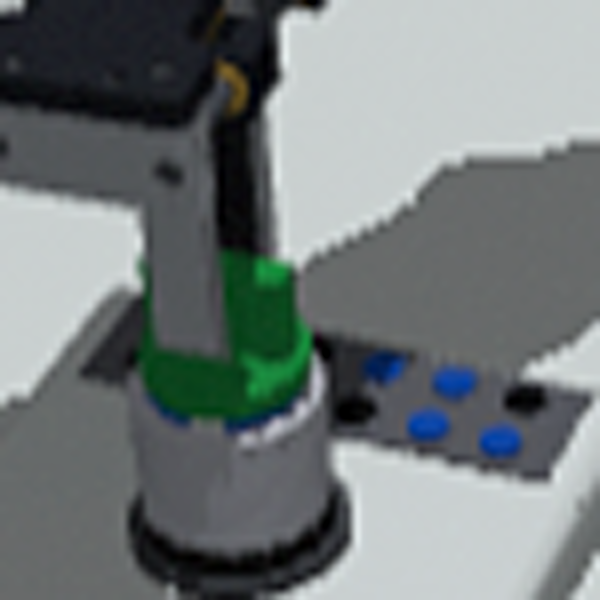

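Released, with zero contact force. Next I retreat straight up and check.

```bash
python3 -m crank '[[0,0,-0.02,0,0,0,0.3],[0,0,-0.05,0,0,0,0.3],[0,0,-0.1,0,0,0,0.3],[0,0,-0.15,0,0,0,0.3],[0,0,-0.16,0,0,0,0.3],[0,0,-0.16,0,0,0,0.3],[0,0,-0.16,0,0,0,0.3]]'; python3 - <<'E'
from h import *
st()
a=np.ascontiguousarray(viewer.get_image('scene')[:,:,::-1]); cv2.imwrite('pics/scene14.png',a)
t=np.ascontiguousarray(viewer.get_image('top')[:,:,::-1]); cv2.imwrite('pics/top14.png',t)
for thr in(6,8,10,12):
  for z in (69,72,75): print(thr,z,filt('scene',a,(538,-201),z0=z,thr=thr))
for q in("jar","mirror","cup"):
  print(q,[world('scene',r['position']).round() for r in models.recognise('scene',q)][:1])
c=cv2.resize(cv2.convertScaleAbs(a[90:180,160:250],alpha=1.5),(500,500),interpolation=2)
S=500/90; th=np.linspace(0,2*np.pi,90)
def pl(P,col): cv2.polylines(c,[np.array([(proj('scene',p)-[160,90]+.5)*S for p in P]).round().astype(np.int32)],True,col,1)
for z in(34,44): pl([(538+27*np.cos(u),-200.5+27*np.sin(u),72+z) for u in th],(0,0,255))
cv2.imwrite('pics/p18.png',c)
E
```

```text
time: 22.35
ee_pos: [537.1, -200.3, 258.8]
ee_rot: [0.84, -0.542, -0.001, 0.0]
contact_force: [-0.0, -0.6, 0.7]
gripper_width: 33.0
t 22.35 pos [ 537.12 -200.35  258.81] yawY -155.65 zaxis [-2.1e-03  2.0e-04 -1.0e+00] F [-0.04 -0.63  0.75] M [ 0.105 -0.073  0.003] w 33.0 q [ 0.17  0.2   0.08  1.74 -0.02  1.2  -2.46]
6 69 (array([ 533.85, -202.93]), np.float64(-66.55), np.float64(-0.941))
6 72 (array([ 536.75, -200.2 ]), np.float64(-68.86), np.float64(-0.935))
6 75 (array([ 538.71, -197.47]), np.float64(111.36), np.float64(-0.931))
8 69 (array([ 533.82, -202.98]), np.float64(111.22), np.float64(-0.929))
8 72 (array([ 536.32, -200.09]), np.float64(112.0), np.float64(-0.924))
8 75 (array([ 538.79, -197.4 ]), np.float64(111.48), np.float64(-0.918))
10 69 (array([ 533.82, -202.95]), np.float64(113.48), np.float64(-0.919))
10 72 (array([ 536.75, -199.94]), np.float64(110.59), np.float64(-0.913))
10 75 (array([ 539.22, -197.44]), np.float64(107.61), np.float64(-0.905))
12 69 (array([ 532.17, -204.3 ]), np.float64(108.18), np.float64(-0.901))
12 72 (array([ 535.56, -200.52]), np.float64(105.92), np.float64(-0.894))
12 75 (array([ 536.9 , -198.82]), np.float64(102.23), np.float64(-0.888))
jar [array([562., 363.,  38.])]
mirror [array([560., 314.,  11.])]
cup [array([542.,  -4.,  56.])]
```

View pics/p18.png

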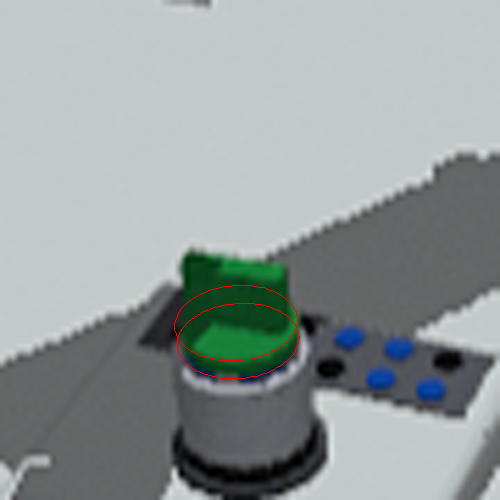

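View pics/scene14.png

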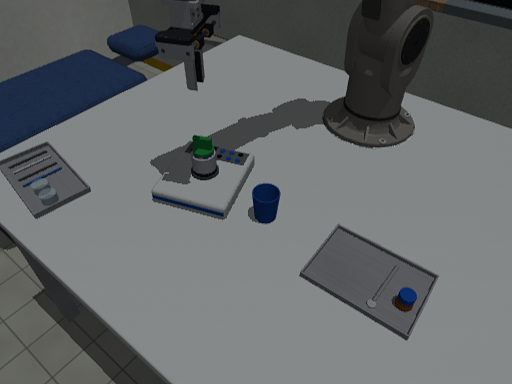

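```bash
python3 -c "
from station import job; print(job.sign_off())"
```

```text
the job is handed in; nothing more can be done
None
```

The filter is in the socket, turned about 90° clockwise, locked and released. I handed the job in at about 22.5 s; it gave no verdict.

**What I did:**
- I gripped the filter by its wing and lifted it out of the tray.
- I lined it up with the slots seen in the pictures, about 24° in world axes, and pushed it down gently. It went in at the first try. The upward force followed the seal's spring, about 0.7 N per mm with a peak near 9 N, so the collar should have stayed near its rest position.
- I turned it clockwise about 92° and let it rise about 4 mm. When I turned it back, it ran free for some degrees and then met resistance about 8° back. That is what a lug in its notch should do. I then centred it and let go.

**Last checks:**
- **Filter pose:** taking its origin as 28 mm below the mouth, the picture fits well. It puts the filter within about 1.5 mm of the socket's axis, with the wing near -68°.
- **Robot:** the arm is about 160 mm above the release point and senses no contact.
- **Jar, mirror and cup:** each appears within about 5 mm of where it started, which is about the measuring error.

**What disagreed or stayed unproven:**
- **Fingertip height:** the fingertips looked 15–20 mm higher than the reported TCP. I worked from the offset measured at the grasp instead, and the forces in the socket agreed with it to within about 1 mm.
- **Camera disagreement:** the two cameras placed the mouth about 3 mm apart in y. I used the scene camera's relative reading, and the stem went in freely.
- **Final height:** one picture cannot separate height from sideways position, so the 28 mm rests on the arm's height and force readings.

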